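# Flip the refill marker of the tall canister

## Task

The tall canister has just been refilled: flip the pine paddle of the marker in front of the tall canister up and right over its hinge until it lies level on the other side, showing its bar face. Push it over gently with the fingers, without gripping it or lifting, tipping or shoving its stand. Leave the short canister's marker, the canisters and the plates where they are.

Things in the scene. Friction and masses are not known exactly. Their poses are not given: they have to be found in the camera images.
- paddle_tall (a joint): hinge of the tall canister's paddle, rad: 0 = level towards the robot (-x of its stand), ring face up, a stop; pi/2 upright; pi = level on the canister side, bar face up; stop at pi + 0.2. Pine plate 92 mm wide along the hinge, 6 mm thick, ending 80 mm from the axis, 60 g, free air under it. Friction hinge: stays where it is left, yields to 1 to 2 N at the edge
- paddle_tall_pivot (a point): midpoint of the hinge axis of the tall canister's paddle, 95 mm above the underside of its stand; axes as the stand's (x across the hinge towards the canister, y along the hinge, z up)
- paddle_tall_edge (a point): middle of the free edge of the tall canister's paddle, half-way through its thickness, 80 mm from the hinge axis; turns with the paddle
- stand_tall: low flip marker in front (robot side) of the tall canister: weighted loose brushed-steel base 130 (x) x 116 (y) x 14 mm, 1 kg, standing free, with two uprights 14 x 8 mm at y = +-53 mm rising to 103 mm that carry the paddle's hinge. Origin: centre of the underside; x points across the hinge towards the canister, y along the hinge, z up
- canister_tall: round stainless canister with a lid and two side latches, 165 mm high, 98 mm in diameter over the lid, loose, origin at the centre of its underside; a bystander that tells which marker is which (its marker's hinge lies 190 mm in front of its axis)
- paddle_short (a joint): hinge of the short canister's paddle, rad: 0 = level towards the robot (-x of its stand), ring face up, a stop; pi/2 upright; pi = level on the canister side, bar face up; stop at pi + 0.2. Pine plate 92 mm wide along the hinge, 6 mm thick, ending 80 mm from the axis, 60 g, free air under it. Friction hinge: stays where it is left, yields to 1 to 2 N at the edge
- paddle_short_edge (a point): middle of the free edge of the short canister's paddle (same shape; to be left alone)
- stand_short: low flip marker in front (robot side) of the short canister: weighted loose brushed-steel base 130 (x) x 116 (y) x 14 mm, 1 kg, standing free, with two uprights 14 x 8 mm at y = +-53 mm rising to 103 mm that carry the paddle's hinge. Origin: centre of the underside; x points across the hinge towards the canister, y along the hinge, z up
- canister_short: round stainless canister with a lid and two side latches, 95 mm high, 98 mm in diameter over the lid, loose, origin at the centre of its underside; a bystander that tells which marker is which (its marker's hinge lies 190 mm in front of its axis)
- plates: stack of six white porcelain plates, 124 mm in diameter, 66 mm high, origin at the centre of the underside; a bystander
There are look-alikes about, which are no part of the job. Leave any blue or green look-alike of the stand_tall alone.

How it is judged (in metres and radians):
At the end, for the whole second after the job is handed in: the tall canister's paddle rests over on the far side, level within 0.2 rad; its stand is level, at rest, within 30 mm of its start; the short canister's paddle edge is within 15 mm, and its stand, both upright canisters and the plates within 20 mm, of where they were (value of joint paddle_tall above 2.94 rad and velocity of joint paddle_tall below 0.1 rad/s and distance of stand_tall from where it was at the start of the episode below 0.03 m and angle between stand_tall's own z axis and vertical below 0.05 rad and linear speed of stand_tall below 0.02 m/s and distance of paddle_short_edge from where it was at the start of the episode below 0.015 m and distance of each of stand_short, canister_tall, canister_short, plates from where it was at the start of the episode below 0.02 m and angle between each of canister_tall, canister_short's own z axis and vertical below 0.1 rad); the robot touches nothing.
It fails at once if the marker's stand is lifted or tipped (height (world z) of stand_tall above 0.012 m or angle between stand_tall's own z axis and vertical above 0.2 rad).
It fails at once if the marker's stand is shoved more than 30 mm (distance of stand_tall from where it was at the start of the episode above 0.03 m).
It fails at once if the marker is gripped or pushed roughly (over 40 N) (contact force between the fingers and stand_tall above 40 N).
It fails at once if the short canister's marker is moved (distance of paddle_short_edge from where it was at the start of the episode above 0.015 m or distance of stand_short from where it was at the start of the episode above 0.02 m).
It fails at once if a canister is moved or the plates are moved (distance of any of canister_tall, canister_short, plates from where it was at the start of the episode above 0.02 m).
It also fails if it takes over 42 s, if anything falls off the work surface, if the arm or the gripper's body presses on something with over 40 N, if the wrist force passes 120 N, or if a joint passes its speed limit or range.

## Robot

A 6-joint arm with a two-finger parallel gripper is mounted at the origin on the work surface. World frame = base frame: x ahead of the robot, y to its left, z up, the work surface at z = 0. Lengths are in mm, angles in rad, forces in N, time in s.
With the tool pointing down it reaches from about 375 to 900 mm from the base axis. Payload 3.1 kg.
Tool frame: the origin (TCP) lies midway between the tips of the shut fingers; the grasp point (between the pads) lies 19 mm behind it; z points along the fingers, y is the line along which they close (so a half turn about z gives the same grasp; the last joint's range is limited). The gripper opens to 87 mm and grips with 3 to 60 N. Pads are 19 mm wide; open, the fingers measure 117 mm over their backs; the gripper's body (75 mm by 190 mm) begins 51 mm behind the grasp point.
Start: joints at [-1.516, 0.527, 1.433, -0, 1.181, -0.178], TCP at [144.823, -607.966, 184.548] pointing down, gripper open.
Joint ranges: [-3.08, 3.08], [-0.75, 2.2], [0.22, 2.44], [-1.43, 4.57], [0, 2.65], [-2.85, 2.85]. Speed limits (rad/s): [2.79, 2.79, 3.14, 3.14, 3.14, 3.14].

## Interface

Orientations are given as a rotation vector (axis times angle).
In Python, from cell import state, grab_frame, sign_off, cut_out gives the robot as it stands.
- The arm moves only by the tool send_rows, never from a script. Its argument "series" is a list that holds one entry, the list of rows, each a list of 5 numbers: the shift along the tool's x, y, z scaled (see below), then the turn about the tool's z scaled (see below), then the opening, from -1 (shut) to 1 (fully open), so that 0 is half open. A call has 1 to 10 rows; each row shifts and turns the commanded pose from where the row before left it, along the tool's axes as they then stand; what a row does not reach is not made up. The controller multiplies each number of a shift by 0.02 m and each number of a turn by 0.12 rad. A row lasts 1/12 s, in which the tool goes at most 41.7 mm and 7.16 degrees, less where a joint would pass 70% of its speed; a pose out of reach is approached as far as the arm can. A call with a number of a shift or a turn outside -1 to 1 is refused whole. A call with a gripper value outside its range is refused whole. The fingers move at their own pace and stop on an object; "grip_force" is the grip in N (left out, the last holds). Time passes only in rows, so rows that do not move let the fingers close. It gives the time, the measured TCP pose, the force, the opening and the grip force at its end, in the units of the state.
- state(): the state, without advancing time (a new reading comes with each control period).
- grab_frame(name): name is "scene" or "top"; returns a dict with "frame" (420x560x3 uint8, red, green, blue), "z_map" (420x560 float32, mm along the optical axis (not along the pixel's ray), 0 where there is no reading), "K" (3x3 intrinsics, pixels), "dist" ([k1, k2, p1, p2, k3] as OpenCV has them; the pictures are not rectified), "R" (3x3) and "t" (3): a world point X has camera coordinates R X + t. Camera axes: x right, y down, z forward; pixel columns grow to the right and rows downward; lengths in mm; the calibration is good to about 2 mm. A picture is of the moment at which its call begins.
- sign_off(): hands the job in; it is judged then, once.
Trained networks look in a picture, given as the dict that the camera call returned (one of the last four; its "shot" number tells which), for a name from the list of things; names that differ only in an ending like _2 or _b are one class to them, and where a whole thing is asked for, a point or a joint stands for the part that bears it (a point fixed in the world has none). Each returns a list of dicts, best first, with "conf" (0 to 1); they miss things now and then, are a little off and sometimes report something else, mostly with a low value. They report only what shows in the picture. A call takes as long as a camera call. They do not tell look-alikes from the thing itself.
- cut_out(picture, thing): "pixels" (420x560 bool, what is visible of it) and "extent" ([left, top, right, bottom] in pixels, round what is visible of it).
The state is a dict: "time_s": time; "q": joint angles; "dq": joint speeds; "joint_efforts": joint torques, N m; "tool_pos": TCP position; "ee_rot": TCP orientation; "contact_force": force on the tool from outside, world axes, zero at the start; "ft_torque": the same for the moment, N m; "width": opening from 0.0 (shut) to 1.0 (fully open); "finger_force": force on a finger pad.
Only numpy, scipy, OpenCV 4.12 (cv2) and the standard library are available. Lean on these libraries where they do the work, as an engineer would, in place of code of your own. Each camera call takes 0.05 s, during which the arm holds its last target. There are 200 camera calls.

## Working session

There is one attempt and no reset: what is moved stays moved. The work goes in short steps, Python scripts to look and compute and a tool call to move; the robot and the scene stay as the last step left them, time stands still between calls to the robot, and variables do not carry over. Pictures are saved under pics/ and viewed, at most 10 in all, crops included, and the job is handed in when it is done.

Besides the shell and the picture viewer there is one more tool, called after "Call:" as name(argument=value, ...) on one line, values as JSON. send_rows: Moves the arm, as the interface text tells. Its arguments: {"type":"object","properties":{"series":{"type":"array"},"grip_force":{"type":"number"}},"required":["series"]}

```bash
mkdir -p pics
cat > h.py <<'E'
import numpy as np, cv2
from cell import *
def world(p,mask):
    v,u=np.nonzero(mask&(p["z_map"]>0)); z=p["z_map"][v,u]
    n=cv2.undistortPoints(np.stack([u,v],1).astype(np.float64)[:,None],np.array(p["K"]),np.array(p["dist"]))[:,0]
    c=np.c_[n*z[:,None],z]
    return (c-np.array(p["t"]))@np.array(p["R"]), u, v
def save(p,n,crop=None,s=1):
    f=p["frame"][:,:,::-1]
    if crop: l,t,r,b=crop; f=f[t:b,l:r]
    cv2.imwrite("pics/"+n,cv2.resize(f,None,fx=s,fy=s,interpolation=cv2.INTER_CUBIC))
E
python3 - <<'E'
from h import *
ps=[grab_frame(n) for n in("top","scene")]
cv2.imwrite("pics/a.png",np.hstack([cv2.resize(p["frame"],(400,300))[:,:,::-1] for p in ps]))
save(ps[0],"top.png",None,1.4)
for p in ps:
  print('cam')
  for n in["stand_tall","paddle_tall","canister_tall","canister_short","plates"]:
    for d in cut_out(p,n):
        if d["conf"]<.2: continue
        X,u,v=world(p,d["pixels"])
        print(n,round(d["conf"],2),np.round(d["extent"]),len(X),np.round(np.median(X,0)),np.round(np.percentile(X,2,0)),np.round(np.percentile(X,98,0)))
print(state())
E
```

```text
cam
stand_tall 0.83 [325. 251. 393. 299.] 2788 [ 391. -316.   19.] [ 338. -390.    3.] [ 446. -249.  102.]
stand_tall 0.8 [271. 179. 324. 240.] 2255 [ 558. -171.  100.] [ 493. -223.   11.] [ 631. -113.  115.]
stand_tall 0.56 [243. 265. 310. 329.] 2533 [ 336. -109.   96.] [ 260. -182.    1.] [399. -39. 102.]
paddle_tall 0.98 [356. 259. 392. 299.] 1298 [ 388. -349.   98.] [ 345. -391.   93.] [ 431. -309.  102.]
paddle_tall 0.81 [241. 275. 290. 325.] 1294 [346. -85.  98.] [ 296. -131.   94.] [394. -37. 102.]
paddle_tall 0.61 [281. 197. 324. 241.] 1295 [ 533. -180.  106.] [ 493. -228.   12.] [ 577. -134.  116.]
canister_tall 0.61 [264. 101. 308. 155.] 1799 [ 744. -141.  164.] [ 710. -189.   10.] [798. -95. 168.]
canister_short 0.88 [146. 118. 189. 164.] 1481 [737. 149.  95.] [697. 109.  10.] [786. 202.  99.]
plates 0.57 [374. 137. 424. 189.] 2004 [ 671. -428.   62.] [ 615. -488.   11.] [ 729. -374.   68.]
cam
stand_tall 0.72 [197. 152. 258. 204.] 1834 [ 397. -322.   18.] [ 307. -386.    2.] [ 448. -262.  103.]
stand_tall 0.66 [283. 146. 338. 199.] 1934 [ 346. -100.   17.] [ 222. -171.   
[... 1019 characters left out ...]
: 0.6, 'q': array([-1.51552268e+00,  5.27494590e-01,  1.43272859e+00, -1.26798688e-05,
        1.18140741e+00, -1.78509177e-01]), 'dq': array([ 9.62436714e-05, -4.65519058e-04, -8.13151109e-04,  1.13185466e-04,
       -2.51461085e-04, -5.72054412e-04]), 'joint_efforts': array([ 7.88116467e-04, -4.39741731e+01, -1.76890665e+01,  6.32429612e-02,
        5.06513275e-02, -3.88180479e-05]), 'tool_pos': array([ 144.80364578, -607.95044956,  184.54260459]), 'ee_rot': array([-3.12011514e+00, -3.66392512e-01,  1.47215757e-05]), 'contact_force': array([-0.55955758,  0.32193089, -0.24188407]), 'ft_torque': array([-0.03694444,  0.00819907, -0.01402315]), 'finger_force': 0.0, 'width': 0.9994992168291376}
```

View pics/top.png

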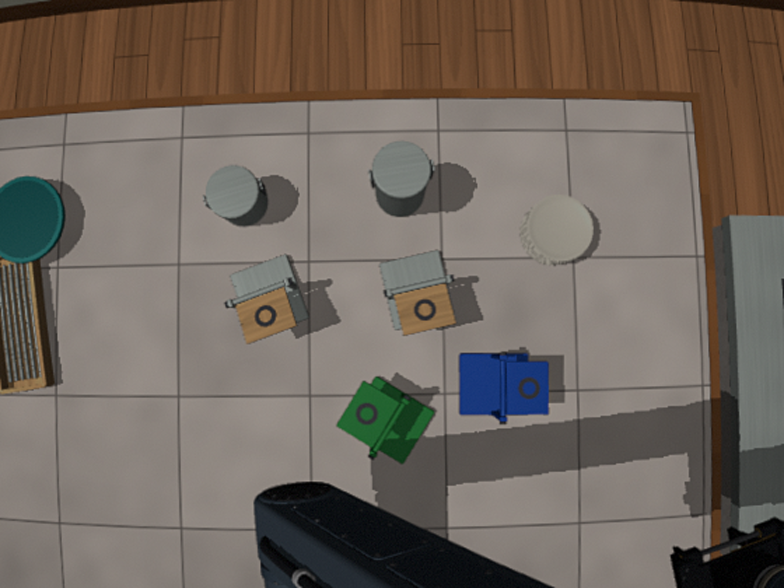

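View pics/a.png

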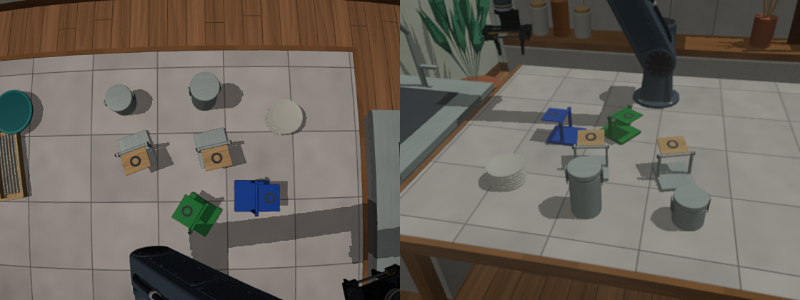

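The picture has four candidates (pixels in the 1.4x top view): pine paddles at (424,310) and (265,316), and look-alikes in blue (505,387) and green (385,418). The pine paddle at (424,310) fits, because it stands right in front of the tall canister at (401,170). Next I'll confirm it in a crop and measure the paddle.

Run:
```python
from h import *
p=grab_frame("top"); save(p,"crop.png",(250,90,350,250),3.7)
p2=grab_frame("scene")
for q in(p,p2):
  for d in cut_out(q,"paddle_tall"):
    X,u,v=world(q,d["pixels"]); m=np.median(X,0)
    if abs(m[0]-535)>15 or abs(m[1]+178)>20: continue
    X=X[(X[:,2]>90)&(X[:,2]<125)]
    A=np.c_[X[:,:2]-m[:2],np.ones(len(X))]
    for _ in range(5):
        c=np.linalg.lstsq(A,X[:,2],rcond=None)[0]; r=abs(A@c-X[:,2]); k=r<4; A=A[k];X=X[k]
    print("plane",c,"slope",np.hypot(*c[:2]),"dir",np.degrees(np.arctan2(-c[1],-c[0])),len(X))
    b=cv2.minAreaRect(X[:,:2].astype(np.float32)); print(b,cv2.boxPoints(b).round())
  for n in["canister_tall"]:
    for d in cut_out(q,n):
      X,u,v=world(q,d["pixels"]); X=X[X[:,2]>155]
      if d["conf"]>.3: print(n,cv2.minEnclosingCircle(X[:,:2].astype(np.float32)),X.mean(0))
  # uprights region heights: points on stand
  X,u,v=world(q,np.ones((420,560),bool))
  k=(abs(X[:,0]-560)<90)&(abs(X[:,1]+170)<90)&(X[:,2]>8)&(X[:,2]<40); 
  if k.sum(): print("base",np.median(X[k],0),cv2.minAreaRect(X[k][:,:2].astype(np.float32)))
```

```text
plane [-2.05437424e-01 -4.63013031e-02  1.06655563e+02] slope 0.2105904690175003 dir 12.701056397279896 1225
((532.7467041015625, -178.44410705566406), (83.2943344116211, 90.55818939208984), 12.293988227844238) [[ 482. -143.]
 [ 502. -232.]
 [ 583. -214.]
 [ 564. -125.]]
canister_tall ((754.092529296875, -143.628173828125), 53.288330078125) [ 754.85267819 -143.21873666  165.07255504]
base [ 601.62966882 -155.14926636   14.16346228] ((568.8306884765625, -170.626708984375), (129.90310668945312, 113.5001220703125), 12.10995864868164)
plane [-2.11375741e-01 -4.38781935e-02  1.06672987e+02] slope 0.21588191203982332 dir 11.727127676978242 936
((532.3267211914062, -178.7563018798828), (87.40242004394531, 92.52674102783203), 12.602792739868164) [[ 480. -143.]
 [ 500. -233.]
 [ 585. -214.]
 [ 565. -124.]]
canister_tall ((759.3289794921875, -142.83457946777344), 54.59485626220703) [ 762.95409493 -141.32048235  165.4507645 ]
base [ 542.78130098 -133.55894659   15.64253268] ((542.4952392578125, -147.32418823242188), (166.2230224609375, 83.25984191894531), 49.95158767700195)
```

View pics/crop.png

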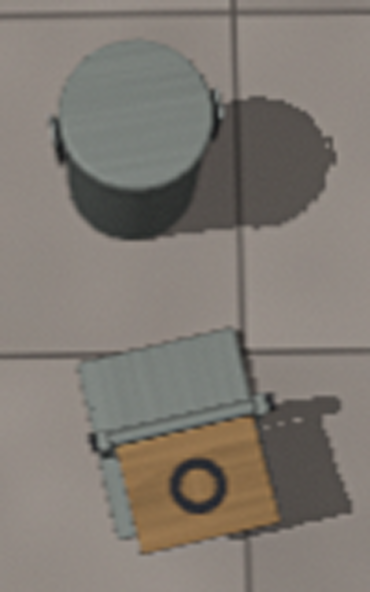

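The crop confirms the target. It shows a pine, ring-face-up paddle on a steel stand at crop pixel (198,487), with the tall canister directly beyond it at (137,115). The hinge pivot is near (570,-170), the stand's yaw is about 12.3° and the paddle stands at about 0.21 rad. Tool x already lies at about 13.4°, so no turn is needed.

Call:
send_rows(series=[[[0.98,-0.78,0,0,-1],[0.98,-0.78,0,0,-1],[0.98,-0.78,0,0,-1],[0.98,-0.78,0,0,-1],[0.98,-0.78,0,0,-1],[0.98,-0.78,0,0,-1],[0.98,-0.78,0,0,-1],[0.98,-0.78,0,0,-1],[0.98,-0.78,0,0,-1],[0.98,-0.78,0,0,-1]]])

```text
time_s: 1.73
tool_pos: [300.0, -409.9, 184.7]
ee_rot: [3.12, 0.366, 0.0]
contact_force: [0.2, 0.2, 0.0]
width: 0.326
finger_force: 0.0
```

Call:
send_rows(series=[[[0.98,-0.78,0,0,-1],[0.98,-0.78,0,0,-1],[0.98,-0.78,0,0,-1],[0.98,-0.78,0,0,-1],[0.98,-0.78,0,0,-1],[0.98,-0.78,0,0,-1],[0.98,-0.78,0,0,-1],[0.98,-0.78,0,0,-1],[0.5,-0.78,0,0,-1],[0,0,0,0,-1]]])

```text
time_s: 2.57
tool_pos: [429.7, -232.3, 184.6]
ee_rot: [-3.118, -0.372, 0.0]
contact_force: [-0.5, 1.1, -0.4]
width: 0.006
finger_force: 0.0
```

Call:
send_rows(series=[[[0.8,-0.5,0,0,-1],[0.8,-0.5,0,0,-1],[0.8,-0.48,0,0,-1],[0,0,0.8,0,-1],[0,0,0.9,0,-1],[0,0,0.9,0,-1],[0,0,0.9,0,-1],[0,0,0.9,0,-1],[0,0,0.5,0,-1],[0,0,0,0,-1]]])

```text
time_s: 3.4
tool_pos: [467.4, -195.4, 84.7]
ee_rot: [-3.118, -0.365, 0.005]
contact_force: [-0.3, 1.0, 0.7]
width: 0.007
finger_force: 0.0
```

Run:
```python
from h import *
p=grab_frame("scene"); save(p,"s1.png",(210,110,350,250),4)
s=state(); print(s["tool_pos"],s["ee_rot"],s["contact_force"])
```

```text
[ 468.27611483 -195.80905632   85.83557164] [-3.11894463e+00 -3.65548771e-01  2.60680604e-03] [-0.01781021 -0.90560569  0.24882656]
```

View pics/s1.png

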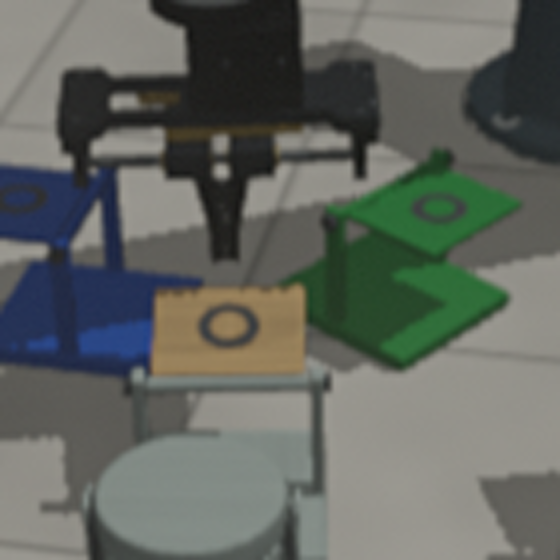

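The fingers are centred on the paddle's free edge, with the paddle at (228,330) and the finger tip at (222,255) in the crop. There is no contact yet, so I'll ease forward.

Call:
send_rows(series=[[[0.3,0,0,0,-1],[0.3,0,0,0,-1],[0.1,0,0,0,-1],[0,0,0,0,-1]]])

```text
time_s: 3.78
tool_pos: [484.2, -192.9, 87.5]
ee_rot: [3.118, 0.367, 0.004]
contact_force: [-0.8, 0.9, 0.8]
width: 0.005
finger_force: 0.0
```

Call:
send_rows(series=[[[0.1,0,0,0,-1],[0,0,0,0,-1],[0,0,0,0,-1]]])

```text
time_s: 4.03
tool_pos: [484.6, -191.9, 86.8]
ee_rot: [3.12, 0.367, 0.0]
contact_force: [0.0, -0.2, 0.1]
width: 0.002
finger_force: 0.0
```

Call:
send_rows(series=[[[0.1,0,0,0,-1],[0,0,0,0,-1],[0,0,0,0,-1]]])

```text
time_s: 4.28
tool_pos: [486.5, -191.5, 86.5]
ee_rot: [3.12, 0.367, -0.0]
contact_force: [-0.7, -0.5, 0.5]
width: 0.001
finger_force: 0.0
```

Call:
send_rows(series=[[[0.1,0,0,0,-1],[0,0,0,0,-1],[0,0,0,0,-1]]])

```text
time_s: 4.53
tool_pos: [488.5, -191.1, 86.5]
ee_rot: [3.12, 0.366, 0.0]
contact_force: [-0.0, 0.7, -0.0]
width: 0.004
finger_force: 0.0
```

Call:
send_rows(series=[[[0.1,0,0,0,-1],[0,0,0,0,-1],[0,0,0,0,-1]]])

```text
time_s: 4.78
tool_pos: [490.4, -190.6, 86.5]
ee_rot: [3.12, 0.366, 0.0]
contact_force: [-0.2, -0.4, -0.1]
width: 0.006
finger_force: 0.0
```

Call:
send_rows(series=[[[0.1,0,0,0,-1],[0,0,0,0,-1],[0,0,0,0,-1]]])

```text
time_s: 5.03
tool_pos: [492.4, -190.1, 86.5]
ee_rot: [3.12, 0.367, 0.0]
contact_force: [0.1, 0.0, -0.3]
width: 0.002
finger_force: 0.0
```

```bash
cat > chk.py <<'E'
import sys
from h import *
o=np.array([570.,-170.5]);a=np.radians(12.3);ex=np.array([np.cos(a),np.sin(a)]);ey=np.array([-ex[1],ex[0]])
s=state(); d=s["tool_pos"][:2]-o
print("tool in stand",(d@ex).round(1),(d@ey).round(1),s["tool_pos"][2].round(1),s["contact_force"].round(1),s["time_s"])
for c in("top","scene"):
  p=grab_frame(c)
  for dd in cut_out(p,"paddle_tall"):
    X,u,v=world(p,dd["pixels"]); L=np.c_[(X[:,:2]-o)@ex,(X[:,:2]-o)@ey,X[:,2]]
    m=np.median(L,0)
    if np.abs(m[:2]).max()>90 or len(L)<60: continue
    k=(np.abs(L[:,1])<50)&(L[:,2]>85); M=L[k]; r=np.hypot(M[:,0],M[:,2]-95)
    f=M[(r>25)&(r<85)]
    print(c,round(dd["conf"],2),len(M),"angle",np.round(np.median(np.arctan2(f[:,2]-95,-f[:,0])),2),"zmax",np.percentile(M[:,2],98).round(),"y",np.percentile(M[:,1],[2,98]).round())
  X,u,v=world(p,np.ones((420,560),bool));L=np.c_[(X[:,:2]-o)@ex,(X[:,:2]-o)@ey]
  k=(L[:,0]>10)&(L[:,0]<90)&(abs(L[:,1])<55)&(abs(X[:,2]-14)<3)
  if k.sum()>50: print(c,"base front x",np.percentile(L[k,0],98).round(1))
E
python3 chk.py
```

```text
tool in stand -80.0 -2.6 86.5 [ 0.1  0.  -0.3] 5.0333
top 0.67 106 angle 0.31 zmax 447.0 y [16. 44.]
top base front x 62.3
scene 0.84 1010 angle 0.29 zmax 117.0 y [-44.  44.]
scene base front x 64.3
```

Call:
send_rows(series=[[[0.1,0,0,0,-1],[0.1,0,0,0,-1],[0,0,0,0,-1],[0,0,0,0,-1]]])

```text
time_s: 5.57
tool_pos: [496.3, -189.2, 86.5]
ee_rot: [3.12, 0.367, 0.0]
contact_force: [-0.5, 0.5, -0.1]
width: 0.005
finger_force: 0.0
```

```bash
python3 chk.py
```

```text
tool in stand -75.9 -2.6 86.5 [-0.5  0.5 -0.1] 5.5667
top base front x 62.6
scene 0.95 969 angle 0.29 zmax 116.0 y [-43.  42.]
scene base front x 62.8
```

Run:
```python
from h import *
p=grab_frame("scene"); save(p,"s2.png",(230,150,310,210),8)
```

```text
(no output)
```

View pics/s2.png

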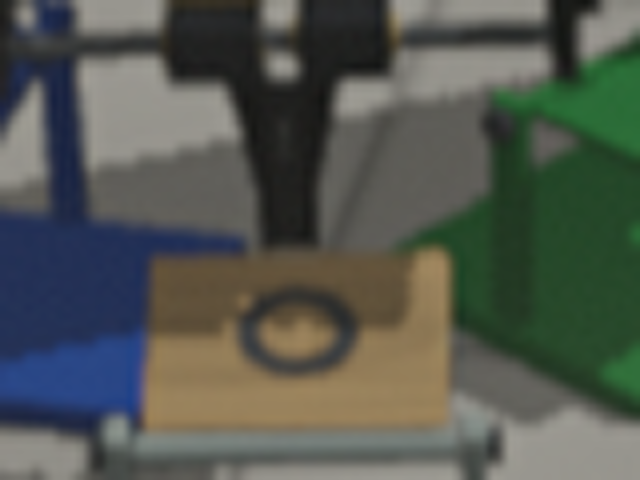

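Call:
send_rows(series=[[[0.1,0,0,0,-1],[0,0,0,0,-1],[0,0,0,0,-1]]])

```text
time_s: 6.07
tool_pos: [498.2, -188.7, 86.6]
ee_rot: [3.12, 0.367, 0.0]
contact_force: [-0.6, 0.4, -0.9]
width: 0.007
finger_force: 0.0
```

Call:
send_rows(series=[[[0.1,0,0,0,-1],[0,0,0,0,-1],[0,0,0,0,-1]]])

```text
time_s: 6.32
tool_pos: [500.2, -188.2, 86.5]
ee_rot: [3.12, 0.367, 0.0]
contact_force: [0.3, -0.7, -0.5]
width: 0.007
finger_force: 0.0
```

```bash
python3 chk.py
```

```text
tool in stand -72.0 -2.5 86.5 [ 0.3 -0.7 -0.5] 6.3167
top base front x 62.6
scene 0.97 997 angle 0.29 zmax 117.0 y [-44.  44.]
scene base front x 62.3
```

Run:
```python
from h import *
o=np.array([570.,-170.5]);a=np.radians(12.3);ex=np.array([np.cos(a),np.sin(a)]);ey=np.array([-ex[1],ex[0]])
p=grab_frame("scene");X,u,v=world(p,np.ones((420,560),bool));L=np.c_[(X[:,:2]-o)@ex,(X[:,:2]-o)@ey,X[:,2]]
for z in range(84,180,6):
  k=(abs(L[:,2]-z)<3)&(L[:,0]>-130)&(L[:,0]<-20)&(abs(L[:,1])<14)
  if k.sum(): print(z,k.sum(),np.percentile(L[k,0],[5,25,50,75,95]).round(1),"rows",v[k].min(),v[k].max(),"y",L[k,1].min().round(),L[k,1].max().round())
```

```text
102 37 [-38.9 -30.6 -26.2 -23.2 -20.6] rows 194 200 y -14.0 13.0
108 86 [-59.7 -47.4 -40.6 -33.7 -26.3] rows 185 198 y -14.0 13.0
114 82 [-76.3 -71.1 -63.9 -55.6 -46.3] rows 181 191 y -14.0 13.0
120 5 [-75.6 -73.9 -72.6 -72.5 -72.4] rows 181 182 y -9.0 13.0
126 13 [-66.3 -65.  -64.  -62.6 -61.4] rows 180 181 y -11.0 6.0
132 16 [-66.2 -65.3 -64.2 -61.7 -61.1] rows 178 180 y -11.0 6.0
138 13 [-67.3 -64.5 -63.6 -62.  -60.1] rows 176 178 y -11.0 7.0
144 20 [-67.5 -63.9 -62.1 -61.1 -59.2] rows 173 176 y -10.0 7.0
150 18 [-69.1 -64.9 -62.8 -61.8 -60.2] rows 169 174 y -10.0 7.0
156 17 [-66.7 -64.7 -63.6 -61.9 -61. ] rows 170 172 y -12.0 10.0
162 20 [-66.  -64.  -62.5 -61.8 -60.5] rows 168 170 y -12.0 10.0
168 25 [-73.4 -65.3 -62.2 -61.3 -59.8] rows 163 168 y -14.0 10.0
174 39 [-79.9 -68.1 -63.7 -62.2 -58.8] rows 160 166 y -14.0 13.0
```

Run:
```python
from h import *
p=grab_frame("scene");R,t=np.array(p["R"]),np.array(p["t"])
for P in [(468.3,-195.8,85.8),(468.3,-195.8,105),(468.3,-195.8,125),(500,-188,86.5),(500,-188,125),(492,-187.5,112),(570,-170.5,95)]:
    q=cv2.projectPoints(np.array([P],float),cv2.Rodrigues(R)[0],t,np.array(p["K"]),np.array(p["dist"]))[0].ravel()
    print(P,q.round(1),(R@P+t)[2].round())
z=p["z_map"]; u=int(round(cv2.projectPoints(np.array([(500.,-188,125)]),cv2.Rodrigues(R)[0],t,np.array(p["K"]),np.array(p["dist"]))[0].ravel()[0]))
for r in range(170,200,1): print(r,z[r,u],p["frame"][r,u],end="; ")
print(np.array(-R.T@t))
```

```text
(468.3, -195.8, 85.8) [266.1 185.7] 1330.0
(468.3, -195.8, 105) [265.9 179.3] 1319.0
(468.3, -195.8, 125) [265.6 172.6] 1308.0
(500, -188, 86.5) [266.3 192.6] 1303.0
(500, -188, 125) [265.7 179.6] 1281.0
(492, -187.5, 112) [266.8 182.3] 1295.0
(570, -170.5, 95) [266.5 206.7] 1240.0
170 1255.8654 [34 35 32]; 171 1256.4331 [35 35 32]; 172 1257.3674 [33 32 31]; 173 1257.4204 [34 34 32]; 174 1263.3022 [32 32 29]; 175 1266.7327 [33 34 32]; 176 1263.4347 [31 32 29]; 177 1266.2515 [34 33 31]; 178 1266.6923 [33 32 32]; 179 1271.5154 [31 31 29]; 180 1273.6036 [33 34 30]; 181 1276.0912 [52 46 38]; 182 1288.3721 [85 72 52]; 183 1282.1859 [98 83 60]; 184 1285.5139 [98 82 59]; 185 1280.1495 [82 70 54]; 186 1283.8483 [57 55 49]; 187 1276.0365 [58 55 48]; 188 1269.3558 [85 74 57]; 189 1267.5042 [96 81 59]; 190 1270.1501 [95 80 57]; 191 1269.586 [105  88  63]; 192 1268.6692 [136 115  80]; 193 1268.3439 [147 124  88]; 194 1264.3699 [119 103  79]; 195 1263.0693 [76 73 68]; 196 1257.5759 [79 74 66]; 197 1257.0801 [129 108  79]; 198 1254.582 [152 129  91]; 199 1248.5438 [155 132  94]; [1546.85963883   86.63508625  815.03164796]
```

The fingertips show about 38 mm higher than the reported TCP. In the scene view the tip ends at row 181, i.e. z≈125, hovering over the paddle. I'll back off, lower further and check again.

Call:
send_rows(series=[[[-0.8,0,0,0,-1],[-0.8,0,0,0,-1],[0,0,0,0,-1],[0,0,0,0,-1]]])

```text
time_s: 6.95
tool_pos: [468.6, -195.7, 86.6]
ee_rot: [-3.12, -0.364, -0.0]
contact_force: [0.5, -0.5, 0.0]
width: 0.002
finger_force: 0.0
```

```bash
cat > fing.py <<'E'
from h import *
o=np.array([570.,-170.5]);a=np.radians(12.3);ex=np.array([np.cos(a),np.sin(a)]);ey=np.array([-ex[1],ex[0]])
s=state(); d=s["tool_pos"][:2]-o; x0=d@ex
print("tool",x0.round(1),s["tool_pos"][2].round(1),s["contact_force"].round(1))
p=grab_frame("scene");X,u,v=world(p,np.ones((420,560),bool));L=np.c_[(X[:,:2]-o)@ex,(X[:,:2]-o)@ey,X[:,2]]
dark=p["frame"][v,u].max(1)<60
k=dark&(L[:,0]>x0-25)&(L[:,0]<x0+30)&(abs(L[:,1])<60)&(L[:,2]>40)&(L[:,2]<300)
for z in range(60,260,8):
  m=k&(abs(L[:,2]-z)<4)
  if m.sum(): print(z,m.sum(),"x",np.median(L[m,0]).round(1),"y",L[m,1].min().round(),L[m,1].max().round(),"rows",v[m].min(),v[m].max())
E
python3 fing.py
```

```text
tool -104.4 86.6 [ 0.5 -0.5  0. ]
124 3 x -96.1 y -9.0 -4.0 rows 174 174
132 17 x -95.7 y -9.0 6.0 rows 171 174
140 24 x -94.1 y -11.0 6.0 rows 168 172
148 24 x -95.6 y -11.0 6.0 rows 162 168
156 20 x -94.7 y -10.0 7.0 rows 163 166
164 26 x -95.2 y -13.0 7.0 rows 158 163
172 33 x -96.2 y -15.0 10.0 rows 154 160
180 27 x -94.2 y -17.0 10.0 rows 154 158
188 6 x -93.2 y -17.0 13.0 rows 154 154
212 5 x -75.2 y -3.0 58.0 rows 148 149
220 45 x -80.0 y -35.0 28.0 rows 135 145
228 91 x -82.2 y -59.0 59.0 rows 131 141
236 252 x -81.5 y -58.0 60.0 rows 127 140
244 96 x -80.7 y -41.0 59.0 rows 129 137
252 101 x -81.6 y -18.0 47.0 rows 129 133
```

Call:
send_rows(series=[[[0,0,0.5,0,-1],[0,0,0.7,0,-1],[0,0,0.7,0,-1],[0,0,0,0,-1],[0,0,0,0,-1]]])

```text
time_s: 7.42
tool_pos: [468.9, -195.2, 47.6]
ee_rot: [-3.119, -0.367, 0.002]
contact_force: [-0.7, -0.3, 0.1]
width: 0.01
finger_force: 0.0
```

Call:
send_rows(series=[[[0.25,0,0,0,-1],[0.25,0,0,0,-1],[0,0,0,0,-1],[0,0,0,0,-1]]])

```text
time_s: 7.75
tool_pos: [479.6, -193.6, 49.1]
ee_rot: [3.119, 0.367, 0.002]
contact_force: [-0.7, 1.1, 0.5]
width: 0.008
finger_force: 0.0
```

```bash
python3 fing.py|head -4; python3 chk.py
```

```text
tool -93.2 49.1 [-0.7  1.1  0.5]
108 2 x -66.1 y -2.0 1.0 rows 186 186
116 23 x -83.0 y -12.0 8.0 rows 178 181
124 28 x -84.9 y -14.0 11.0 rows 175 179
tool in stand -93.5 -3.1 49.0 [-0.2 -0.5 -0.3] 7.8
top 0.9 322 angle 0.31 zmax 109.0 y [-42.  44.]
top base front x 61.9
scene 0.92 1002 angle 0.29 zmax 116.0 y [-44.  44.]
scene base front x 64.4
```

Call:
send_rows(series=[[[0.1,0,0,0,-1],[0.1,0,0,0,-1],[0,0,0,0,-1],[0,0,0,0,-1]]])

```text
time_s: 8.33
tool_pos: [480.9, -192.2, 48.3]
ee_rot: [-3.119, -0.367, 0.005]
contact_force: [-4.5, -2.8, 1.6]
width: 0.004
finger_force: 2.6
```

Call:
send_rows(series=[[[0.1,0,0,0,-1],[0,0,0,0,-1],[0,0,0,0,-1]]])

```text
time_s: 8.58
tool_pos: [482.4, -191.4, 48.2]
ee_rot: [-3.118, -0.367, 0.006]
contact_force: [-5.3, -2.2, 1.3]
width: 0.005
finger_force: 2.8
```

Call:
send_rows(series=[[[0,0,-0.1,0,-1],[0,0,-0.1,0,-1],[0.03,0,-0.1,0,-1],[0.03,0,-0.1,0,-1]]])

```text
time_s: 8.92
tool_pos: [484.4, -191.1, 56.5]
ee_rot: [-3.119, -0.367, 0.004]
contact_force: [-5.7, -0.7, 0.6]
width: 0.006
finger_force: 2.7
```

```bash
python3 chk.py
```

```text
tool in stand -88.0 -1.9 56.5 [-5.7 -0.7  0.6] 8.9167
top 0.68 210 angle 0.43 zmax 110.0 y [-42.  44.]
top base front x 64.5
scene 0.92 1081 angle 0.4 zmax 124.0 y [-44.  44.]
scene base front x 66.7
```

Call:
send_rows(series=[[[0.07,0,-0.18,0,-1],[0.08,0,-0.18,0,-1],[0.09,0,-0.17,0,-1],[0.1,0,-0.17,0,-1],[0,0,0,0,-1]]])

```text
time_s: 9.53
tool_pos: [491.2, -190.0, 71.4]
ee_rot: [-3.12, -0.368, 0.003]
contact_force: [-7.0, -0.3, 4.0]
width: 0.0
finger_force: 3.7
```

```bash
python3 chk.py
```

```text
tool in stand -81.1 -2.3 71.4 [-7.  -0.3  4. ] 9.5333
top 0.64 156 angle 0.65 zmax 117.0 y [-44.  45.]
top base front x 65.0
scene 0.61 1213 angle 0.59 zmax 138.0 y [-44.  44.]
scene 0.48 1269 angle 0.59 zmax 140.0 y [-44.  44.]
scene base front x 66.4
```

Call:
send_rows(series=[[[0.11,0,-0.2,0,-1],[0.13,0,-0.2,0,-1],[0.16,0,-0.19,0,-1],[0.17,0,-0.19,0,-1],[0.18,0,-0.18,0,-1],[0.18,0,-0.18,0,-1],[0,0,0,0,-1]]])

```text
time_s: 10.32
tool_pos: [512.7, -186.3, 94.6]
ee_rot: [3.118, 0.366, 0.007]
contact_force: [0.0, 0.6, 0.0]
width: 0.003
finger_force: 0.4
```

```bash
python3 chk.py
```

```text
tool in stand -59.3 -3.2 94.6 [0.  0.6 0. ] 10.3167
top base front x 65.4
scene 0.92 1360 angle 1.01 zmax 161.0 y [-43.  44.]
scene base front x 65.3
```

Call:
send_rows(series=[[[0.2,0,-0.12,0,-1],[0.2,0,-0.12,0,-1],[0.2,0,-0.1,0,-1],[0.2,0,-0.1,0,-1],[0.2,0,-0.1,0,-1],[0.2,0,-0.1,0,-1],[0.2,0,0,0,-1],[0.2,0,0,0,-1],[0.2,0,0,0,-1],[0.2,0,0,0,-1]]])

```text
time_s: 11.35
tool_pos: [549.6, -176.4, 106.1]
ee_rot: [-3.12, -0.366, 0.0]
contact_force: [-0.9, 0.5, 0.2]
width: 0.006
finger_force: 0.3
```

```bash
python3 chk.py
```

```text
tool in stand -21.1 -1.4 106.1 [-0.9  0.5  0.2] 11.35
top 0.29 11 angle nan zmax 455.0 y [-10.  14.]
scene 0.61 1169 angle 1.54 zmax 176.0 y [-43.  42.]
scene base front x 66.1
  return _methods._mean(a, axis=axis, dtype=dtype,
  ret = ret.dtype.type(ret / rcount)
```

Call:
send_rows(series=[[[0.2,0,0,0,-1],[0.2,0,0,0,-1],[0.2,0,0,0,-1],[0.2,0,0,0,-1],[0.2,0,0,0,-1],[0.2,0,0,0,-1],[0.2,0,0.02,0,-1],[0.2,0,0.04,0,-1],[0.2,0,0.06,0,-1],[0,0,0,0,-1]]])

```text
time_s: 12.38
tool_pos: [585.3, -168.0, 103.6]
ee_rot: [3.12, 0.367, 0.001]
contact_force: [-0.4, 0.4, -0.6]
width: 0.006
finger_force: 0.0
```

```bash
python3 chk.py 2>/dev/null
```

```text
tool in stand 15.5 -0.9 103.6 [-0.4  0.4 -0.6] 12.3833
scene 0.95 631 angle 2.17 zmax 165.0 y [-43.  44.]
scene base front x 65.8
```

Call:
send_rows(series=[[[0.2,0,0.12,0,-1],[0.2,0,0.14,0,-1],[0.18,0,0.16,0,-1],[0.17,0,0.18,0,-1],[0.16,0,0.2,0,-1],[0.14,0,0.2,0,-1],[0.12,0,0.2,0,-1],[0.1,0,0.2,0,-1],[0.08,0,0.2,0,-1],[0,0,0,0,-1]]])

```text
time_s: 13.42
tool_pos: [610.4, -161.5, 70.7]
ee_rot: [-3.119, -0.366, 0.001]
contact_force: [-0.6, 0.5, -0.2]
width: 0.004
finger_force: 0.0
```

```bash
python3 chk.py 2>/dev/null; python3 fing.py|head -5
```

```text
tool in stand 41.4 0.2 70.7 [-0.6  0.5 -0.2] 13.4167
scene 0.7 573 angle 2.86 zmax 131.0 y [-45.  46.]
scene base front x 65.7
tool 41.5 71.8 [-0.6 -0.2  0.5]
108 43 x 46.4 y -32.0 32.0 rows 212 214
116 16 x 50.1 y -9.0 7.0 rows 211 213
124 23 x 50.3 y -8.0 7.0 rows 208 211
132 25 x 50.2 y -8.0 8.0 rows 204 209
```

Call:
send_rows(series=[[[0.1,0,0.15,0,-1],[0.05,0,0.15,0,-1],[0,0,0.15,0,-1],[0,0,0.12,0,-1],[0,0,0,0,-1]]])

```text
time_s: 14.08
tool_pos: [613.3, -161.1, 59.7]
ee_rot: [-3.12, -0.366, 0.001]
contact_force: [-0.1, -0.0, 0.2]
width: 0.008
finger_force: 0.0
```

```bash
python3 chk.py 2>/dev/null
python3 - <<'E'
from h import *
p=grab_frame("scene"); save(p,"s3.png",(220,150,320,300),4)
E
```

```text
tool in stand 44.3 -0.0 59.7 [-0.1 -0.   0.2] 14.0833
top 0.48 86 angle 1.66 zmax 102.0 y [-29.   4.]
scene 0.85 507 angle 3.06 zmax 103.0 y [-44.  45.]
scene base front x 65.4
```

View pics/s3.png

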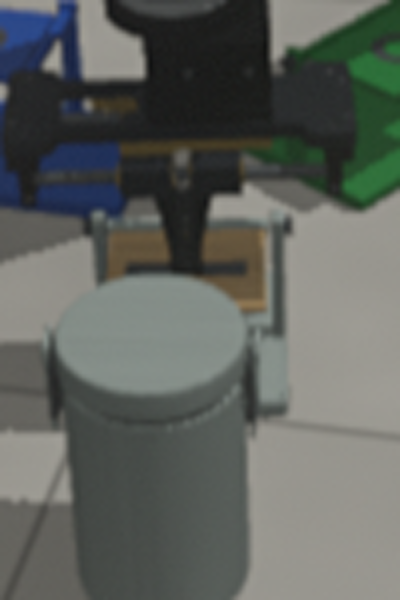

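The paddle is over with its bar face up, at (190,268) in the crop. One small press more, then I'll lift clear.

Call:
send_rows(series=[[[0,0,0.12,0,-1],[0,0,0,0,-1],[0,0,0,0,-1],[0,0,-0.3,0,-1],[0,0,-0.8,0,-1],[0,0,-0.9,0,-1],[0,0,-0.9,0,-1],[0,0,-0.9,0,-1],[0,0,-0.9,0,-1],[0,0,-0.9,0,-1]]])

```text
time_s: 15.17
tool_pos: [613.3, -161.2, 171.3]
ee_rot: [3.12, 0.366, 0.0]
contact_force: [-0.3, -0.2, -0.3]
width: 0.003
finger_force: 0.0
```

Call:
send_rows(series=[[[-0.9,0,0,0,-1],[-0.9,0,0,0,-1],[-0.9,0,0,0,-1],[-0.9,0,0,0,-1],[-0.9,0,0,0,-1],[-0.9,0,0,0,-1],[-0.9,0,0,0,-1],[0,0,0,0,-1],[0,0,0,0,-1],[0,0,0,0,-1]]])

```text
time_s: 16.0
tool_pos: [492.0, -190.8, 170.5]
ee_rot: [3.119, 0.366, 0.003]
contact_force: [0.2, -0.4, -0.2]
width: 0.004
finger_force: 0.0
```

```bash
python3 chk.py 2>/dev/null
python3 - <<'E'
from h import *
p=grab_frame("top"); save(p,"t3.png",(130,80,440,300),2.4)
o=np.array([570.,-170.5]);a=np.radians(12.3);ex=np.array([np.cos(a),np.sin(a)]);ey=np.array([-ex[1],ex[0]])
for c in(p,grab_frame("scene")):
  X,u,v=world(c,np.ones((420,560),bool));L=np.c_[(X[:,:2]-o)@ex,(X[:,:2]-o)@ey,X[:,2]]
  k=(L[:,0]>20)&(L[:,0]<72)&(abs(L[:,1])<38)&(L[:,2]>75)&(L[:,2]<125)
  if k.sum()>30: print(k.sum(),"fit z=",np.polyfit(L[k,0],L[k,2],1))
E
```

```text
tool in stand -80.6 -3.2 170.5 [ 0.2 -0.4 -0.2] 16.0
top 0.82 954 angle -3.09 zmax 101.0 y [-40.  43.]
top base front x 65.0
scene 0.78 687 angle 3.07 zmax 103.0 y [-43.  45.]
scene base front x 65.0
599 fit z= [-7.96737988e-02  9.86675149e+01]
317 fit z= [-6.20289254e-02  9.92239828e+01]
```

View pics/t3.png

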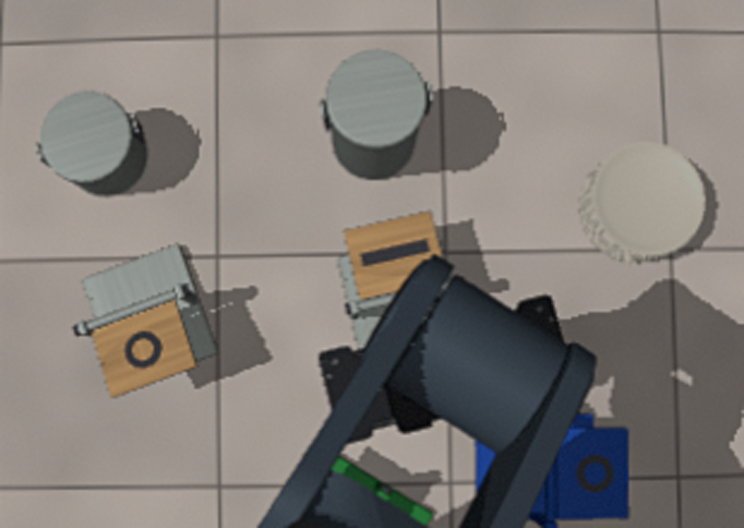

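The paddle lies bar face up at (393,255), about 0.07 rad past level. The other things look undisturbed and the arm is clear.

```bash
python3 -c "
from cell import *
print(sign_off())"
```

```text
the job is handed in; nothing more can be done
None
```

The tall canister's paddle is flipped over its hinge and lies bar face up, about 0.07 rad past level. Its stand moved only 2–3 mm, the other things look undisturbed, and the job is handed in; no verdict was returned.

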